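# Fit the retaining ring on a vial mixer's spindle

## Robot

A 7-joint arm with a two-finger parallel gripper is mounted at the origin on the work surface. World frame = base frame: x ahead of the robot, y to its left, z up, the work surface at z = 0. Lengths are in m, angles in rad, forces in N, time in s.
With the tool pointing down it reaches from about 0.4 to 0.9 m from the base axis. Payload 5.5 kg.
Tool frame: the origin (TCP) lies midway between the tips of the shut fingers; the grasp point (between the pads) lies 19 mm behind it (manip.grip_depth is the distance from the TCP to the grasp point, in m); z points along the fingers, y is the line along which they close (so a half turn about z gives the same grasp; the last joint's range is limited). The gripper opens to 92 mm and grips with 3 to 60 N. Pads are 19 mm wide; open, the fingers measure 130 mm over their backs; the gripper's body (75 mm by 190 mm) begins 47 mm behind the grasp point.
Start: joints at [-1.044, 0.501, -0.427, 1.55, 0.221, 1.138, -0.21], TCP at [0.169, 0.628, 0.227] pointing down, gripper open.
Joint ranges: [-2.88, 2.88], [-0.31, 2.03], [-1.54, 1.56], [0.2, 2.42], [-1.41, 4.55], [0.19, 2.02], [-2.57, 2.57]. Speed limits (rad/s): [2.57, 2.57, 3.14, 3.14, 3.14, 3.14, 3.14].

## Interface

Orientations are given as a unit quaternion [x, y, z, w].
In Python, from bench import manip, effector, viewer gives the robot as it stands. Calls block until the motion is done:
- manip.move_pose(position, orientation): joint-space move of the TCP to a pose.
- manip.servo_line(position, ori=None, vel=0.15): straight line of the TCP; ori=None keeps the orientation; vel is the mean speed in m/s.
- manip.movej(angles): joint-space move.
- effector.open_jaws() and effector.close(f_grip=None): open the fingers fully, or close them until they stop; f_grip is the grip in N (None keeps the last).
- manip.sleep(seconds).
- manip.solve_ik(position, orientation): joint angles nearest the present ones, or None.
- viewer.get_image(name): name is "side" or "top" or "wrist"; returns the picture (384x512x3 uint8, red, green, blue); there is no depth.
- viewer.get_calibration(name): a dict with "vfov" (degrees; the focal length in pixels is half the picture's height over the tangent of half this angle, whatever the lens; pixels are square), "cx", "cy" (the principal point, pixels), "eye" and "attitude" of the camera in the world. Camera axes: x right, y down, z forward; pixel columns grow to the right and rows downward; lengths in m; the calibration is good to about 2 mm. A picture is of the moment at which its call begins: read the wrist's pose just before it. get_calibration takes no time and is no camera call; for the wrist camera it gives the pose at the moment of the call.
A pose or a line that the arm cannot do raises manip.PlanningError and nothing moves.
- manip.hand_in(): hands the job in; it is judged then, once.
Readings, each from a call of its own:
- manip.current_clock(): time.
- manip.current_q(): joint angles.
- manip.current_joint_velocities(): joint speeds.
- manip.current_tau(): joint torques, N m.
- manip.current_tool_pos(): TCP position.
- manip.current_tcp_rot(): TCP orientation.
- manip.current_force(): force on the tool from outside, world axes, zero at the start.
- manip.current_wrist_torque(): the same for the moment, N m.
- manip.current_finger_gap(): finger opening in m.
- manip.current_gripper_force(): force on a finger pad.
Only numpy, scipy, OpenCV 4.12 (cv2) and the standard library are available. Lean on these libraries where they do the work, as an engineer would, in place of code of your own. Each camera call takes 0.05 s, during which the arm holds its last target. There are 200 camera calls.

## Task

Lock the vial carousel onto its spindle: with the spreading pliers (never the bare fingers), spread the retaining ring by its two eyes just enough to pass over the brass spindle head without overstretching it, press it down gently on the sprung white hub until it lies below the head, and let it contract fully into the groove. Then put the pliers back upright in their blue stand, let go, and leave the rack, glove box and tape roll where they are.

Things in the scene. Friction and masses are not known exactly. Their poses are not given: they have to be found in the camera images.
- mixer: Fixed white vial mixer, housing 200 x 200 x 44 mm; origin centre of its underside, z up; may be turned. On top a magenta carousel 184 mm across (disc top near z 64 mm, vial caps up to z 89 mm at 72 mm radius) with a flat white hub 100 mm across. The carousel with hub is sprung: about 3 N starts it down, 2 N more per mm, rigid stop after 4.5 mm at 12 N; it springs back up by itself.
- spindle_head (a point): Centre of the top face of the brass head of the upright spindle, z 104.5 mm on the mixer. Head 44 mm across, not tapered, shimmed to a height of 7 to 13 mm (not known, to be felt). Under it the neck, 38 mm across, is the groove: at rest only 2.5 mm show between head and hub; pressing the hub down over 2.5 mm (8 N) lets the 5 mm ring in. Above it a stub 38 mm across, 13.5 mm high.
- snap_ring: Dark steel retaining ring, 63 mm outside, 53 mm inside, 5 mm thick, 22 g: two halves that flex at the back; this is the half with eye A. Origin: ring centre at its underside; x to the gap and eyes, z up. Inward lugs on both sides (about its y axis) reach in to radius 19.7 mm: they clear stub and neck, not the head. Eyes: square bosses 15 mm wide, 9 mm high, each with an 8 x 8 mm through hole.
- ring_center (a point): Centre of the ring at its underside (origin of snap_ring); a point of the half with eye A. At the start on the top face of the spindle head, around the stub; it meets the hub 9.5 to 15.5 mm below that face; finally, held up against the head's underside, it is 12 to 18 mm below it.
- eye_a (a point): Centre of the top of the hole of eye A: from ring centre 37 mm towards the gap, 11 mm to +y, 9 mm above the underside.
- eye_b (a point): Centre of the top of the hole of eye B, on the other half: 37 mm towards the gap, 11 mm to -y, 9 mm above the underside, while the ring is relaxed (holes 22 mm apart).
- ring_spread (a joint): Spread of the ring in rad, 0 relaxed; the halves flex about a point 29 mm behind the ring centre. Each 0.1 rad moves the eyes 6.6 mm farther apart. The lugs clear the head all round at about 0.2 if centred; 0.28 is comfortable; above 0.40 the ring is overstretched and ruined. It resists at the eyes with about 3 N at 0, 8 N at 0.28, 10 N at 0.40, and contracts when let go.
- pliers: Parallel-action spreading pliers, 132 mm long, about 190 g, standing tips down. Origin midway between the tips at tip level, z up to the handles, y from handle to handle (a half-turn is the same). Two steel jaws 11 mm wide end in square tips 5 mm wide (3.5 mm in the last 4 mm) that stick 8.5 mm out below flat shoulders. A dark cross block 30 x 60 x 16 mm lies 50 to 66 mm above tip level.
- pliers_grip (a point): Where to grip, midway between the two red handles, 100 mm above tip level, gripper pointing down and closing along the pliers' y. Handles: flat, 20 mm wide, outer faces 64 mm apart at rest, from 68 to 132 mm above tip level; finger guards 68 to 74 mm above tip level stand out 5 mm beyond the faces.
- pliers_tips (a point): Midway between the two tips (centres 21 mm apart at rest), at tip level; exact while the pliers are at rest.
- pliers_squeeze (a joint): How far the handles are squeezed together, m: 0 at rest, 0.033 at the stop. The jaws cross: a squeeze of s moves the tips apart by s, parallel, their midpoint staying under the handles' midpoint. Own spring: 8 N at rest plus 0.1 N per mm, it reopens by itself. With the tips in the eyes 4 mm takes up the play, then each 6.6 mm spreads the ring 0.1 rad.
- stand: Fixed blue stand for the pliers on a grey foot 90 x 110 mm; origin centre of the underside, y along the long side of its opening, z up. Its top frame, 75 mm high, has an opening of 20 mm (x) by 46 mm (y). The pliers hang in it jaws down, their y along its y, the cross block resting on the frame, tips then 25 mm above the table.
- stand_top (a point): Centre of the stand's opening, at the height of the frame's top face (75 mm). The pliers' tips hang 50 mm below it.
- vial_rack: Bystander: loose magenta rack with white-capped vials, 94 x 160 x 50 mm; origin centre of underside.
- glove_box: Bystander: loose white and violet glove box 120 x 230 x 70 mm; origin centre of underside.
- tape_roll: Bystander: loose brown roll of tape 90 mm across, 25 mm high, lying flat; origin centre of underside.
Not all that is in view belongs to the job. Leave any green look-alike of the pliers alone.

How it is judged:
By the outcome, as a careful person would: the job done as asked, in the order asked, and still so for the second after the job is handed in, with the robot touching nothing.
It also fails if it takes over 72 s, if anything falls off the work surface, if the arm or the gripper's body presses on something with over 40 N, if the wrist force passes 120 N, or if a joint passes its speed limit or range.

## Working session

There is one attempt and no reset: what is moved stays moved. The work goes in short steps, each a Python script; the robot and the scene stay as the last script left them, time stands still between calls to the robot, and variables do not carry over. Pictures are saved under pics/ and viewed, at most 10 in all, crops included, and the job is handed in when it is done.

```bash
ls; mkdir -p pics; python3 - <<'E'
from bench import manip, effector, viewer
import cv2,numpy as np
ims=[]
for n in ("side","top","wrist"):
    im=viewer.get_image(n); cv2.imwrite(f"pics/{n}0.png",im[:,:,::-1]); print(n,viewer.get_calibration(n))
print(manip.current_clock(),manip.current_tcp_rot(),manip.grip_depth,manip.current_force())
E
```

```text
pics
side {'vfov': 49.49414134933673, 'cx': 259.1745187597429, 'cy': 185.4265010873399, 'eye': array([ 0.24817296, -0.66226818,  0.73927525]), 'attitude': array([ 0.88150604, -0.26411383,  0.11355274, -0.37456208])}
top {'vfov': 45.28067494622832, 'cx': 255.98640403195952, 'cy': 197.3213979429436, 'eye': array([ 0.40370358, -0.10632346,  1.27170565]), 'attitude': array([ 0.7102506 , -0.69793715,  0.06668909, -0.06309019])}
wrist {'vfov': 61.50342396751195, 'cx': 254.59540603771057, 'cy': 191.9902948784488, 'eye': array([0.09456068, 0.64857106, 0.38424649]), 'attitude': array([0.78547701, 0.60169938, 0.08790337, 0.11513781])}
0.15 [ 1.31490474e-01  9.91317143e-01 -7.49202964e-04 -1.23222656e-04] 0.0188 [-0.16774677 -0.68909454  0.61597386]
```

View pics/top0.png

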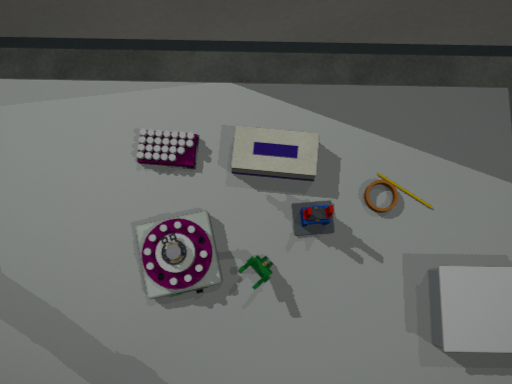

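View pics/side0.png

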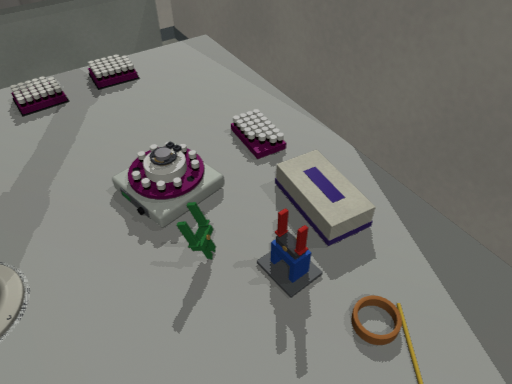

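```bash
cat > h.py <<'E'
from bench import manip, effector, viewer
import cv2,numpy as np
from scipy.spatial.transform import Rotation as R
def ray(c,uv):
    f=192/np.tan(np.radians(c['vfov'])/2)
    d=np.array([(uv[0]-c['cx'])/f,(uv[1]-c['cy'])/f,1.])
    return c['eye'],R.from_quat(c['attitude']).apply(d)
def plane(c,uv,z):
    e,d=ray(c,uv); return e+d*(z-e[2])/d[2]
def proj(c,p):
    f=192/np.tan(np.radians(c['vfov'])/2)
    q=R.from_quat(c['attitude']).inv().apply(np.asarray(p)-c['eye']); return np.array([q[0]/q[2]*f+c['cx'],q[1]/q[2]*f+c['cy']])
def blobs(mask,amin=15):
    n,l,s,ce=cv2.connectedComponentsWithStats(mask.astype(np.uint8))
    return sorted([(int(s[i,4]),*ce[i].round(1)) for i in range(1,n) if s[i,4]>=amin],reverse=True)
def red(im):
    r,g,b=[im[:,:,i].astype(int) for i in range(3)]; return (r>90)&(g<0.35*r)&(b<0.45*r)
def down(yaw): # tool y axis along world angle yaw, z down
    y=np.array([np.cos(yaw),np.sin(yaw),0]); z=np.array([0,0,-1.]); x=np.cross(y,z)
    return R.from_matrix(np.c_[x,y,z]).as_quat()
def snap(n,name):
    c=viewer.get_calibration(n); im=viewer.get_image(n); cv2.imwrite(f"pics/{name}.png",im[:,:,::-1]); return c,im
E
python3 - <<'E'
from h import *
for n in("top","side"):
    c=viewer.get_calibration(n); im=cv2.imread(f"pics/{n}0.png")[:,:,::-1]
    print(n,R.from_quat(c['attitude']).as_matrix().round(2).tolist())
    for a,u,v in blobs(red(im)): print(a,u,v,plane(c,(u,v),.157 if n=='top' else .125).round(4))
c=viewer.get_calibration("top")
print("stub",plane(c,(174,252),.118),"green",plane(c,(258,268),.1), "proj origin",proj(c,[0,0,0]))
im=cv2.imread("pics/top0.png")
a=cv2.resize(im[200:310,125:235],None,fx=5,fy=5,interpolation=cv2.INTER_CUBIC); cv2.imwrite("pics/c1.png",a)
E
```

```text
top [[0.02, -0.98, 0.18], [-1.0, -0.02, -0.0], [0.01, -0.18, -0.98]]
31 309.2 210.3 [ 0.581  -0.2413  0.157 ]
28 330.7 208.4 [ 0.5866 -0.2941  0.157 ]
16 304.1 213.8 [ 0.5721 -0.2287  0.157 ]
side [[0.83, -0.38, 0.4], [-0.55, -0.58, 0.6], [0.0, -0.72, -0.69]]
39 302.6 228.8 [ 0.6043 -0.2765  0.125 ]
37 301.8 250.5 [ 0.5714 -0.3167  0.125 ]
35 283.0 211.7 [ 0.5988 -0.2198  0.125 ]
20 279.6 232.6 [ 0.5619 -0.2599  0.125 ]
stub [0.47598765 0.09148191 0.118     ] green [ 0.44071938 -0.11858011  0.1       ] proj origin [208.39333217 442.85226933]
```

View pics/c1.png

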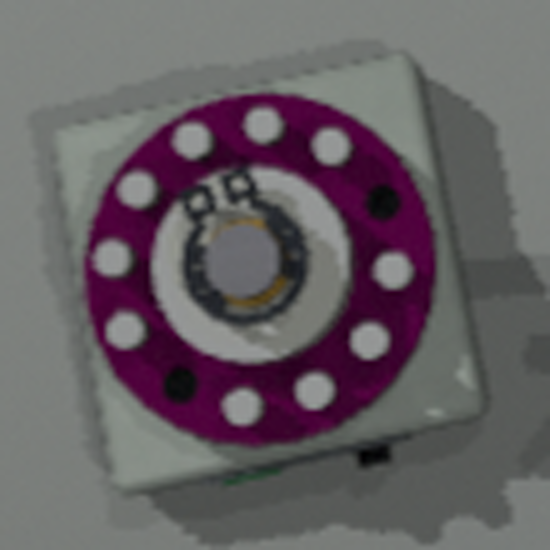

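```bash
python3 - <<'E'
from h import *
for y in (96,-84,114,-66):
  for p in ([.583,-.267,.26],[.583,-.267,.106],[.51,.105,.19]):
    q=manip.solve_ik(p,down(np.radians(y))); print(y,p,None if q is None else np.round(q,2))
manip.move_pose([.583,-.267,.26],down(np.radians(96)))
c,im=snap("wrist","w1"); print(manip.current_clock(),manip.current_tool_pos(),c['eye'],R.from_quat(c['attitude']).as_matrix()[:,2])
for a,u,v in blobs(red(im),60): print(a,u,v,plane(c,(u,v),.157).round(4))
E
```

```text
96 [0.583, -0.267, 0.26] [ 0.06  0.45  0.46  1.56 -0.21  1.18  2.23]
96 [0.583, -0.267, 0.106] [ 0.22  0.59  0.23  1.69 -0.16  0.88  2.19]
96 [0.51, 0.105, 0.19] [-0.09  0.29 -0.19  1.92  0.07  0.94  1.36]
-84 [0.583, -0.267, 0.26] [-0.07  0.48  0.64  1.57 -0.31  1.19 -0.83]
-84 [0.583, -0.267, 0.106] [-0.14  0.71  0.76  1.7  -0.57  0.97 -0.63]
-84 [0.51, 0.105, 0.19] [-0.47  0.29  0.25  1.93 -0.09  0.94 -1.64]
114 [0.583, -0.267, 0.26] [ 0.05  0.45  0.46  1.56 -0.21  1.18  2.55]
114 [0.583, -0.267, 0.106] [ 0.23  0.59  0.22  1.69 -0.16  0.88  2.5 ]
114 [0.51, 0.105, 0.19] [-0.05  0.29 -0.25  1.92  0.09  0.94  1.66]
-66 [0.583, -0.267, 0.26] [-0.06  0.48  0.63  1.57 -0.3   1.19 -0.53]
-66 [0.583, -0.267, 0.106] [-0.12  0.7   0.72  1.7  -0.54  0.96 -0.34]
-66 [0.51, 0.105, 0.19] [-0.42  0.28  0.2   1.93 -0.07  0.94 -1.34]
3.6333 [ 0.58343737 -0.26607061  0.25988634] [ 0.50633961 -0.27318948  0.418169  ] [ 0.28532811  0.03222322 -0.95788806]
426 222.6 182.7 [ 0.5789 -0.2919  0.157 ]
364 282.8 183.7 [ 0.5744 -0.2417  0.157 ]
```

View pics/w1.png

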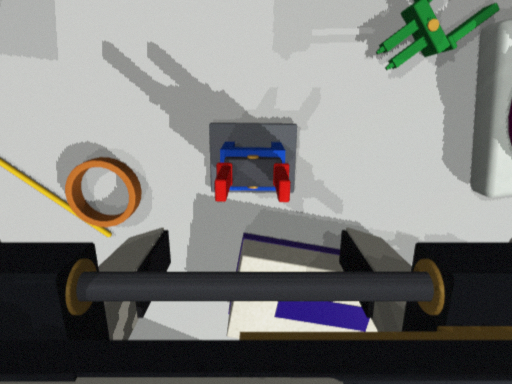

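```bash
python3 - <<'E'
from h import *
im=cv2.imread("pics/w1.png")[:,:,::-1]; c=viewer.get_calibration("wrist")
m=red(im)
for u in (218,224,286): print(u,[(v,im[v,u].tolist()) for v in range(160,206,3)])
for s in (slice(200,250),slice(260,310)):
    mm=np.zeros_like(m); mm[:,s]=m[:,s]; v,u=np.nonzero(mm); 
    for vv in (178,190,195,199): 
        k=u[v==vv]; print(vv,k.min(),k.max(),[plane(c,(a,vv),.157)[:2].round(4).tolist() for a in (k.min()-.5,k.max()+.5)])
    print(v.max(),plane(c,(u[v>=v.max()-2].mean(),v.max()+.5),.157))
r,g,b=[im[:,:,i].astype(int) for i in range(3)]
bm=(b>100)&(r<70)&(g<100); bm[230:]=0; print(blobs(bm,20))
f=(abs(r-g)<12)&(r<90); f[:110]=0;f[210:]=0;f[:,:205]=0;f[:,305:]=0
v,u=np.nonzero(f); print([plane(c,p,.01)[:2].round(4).tolist() for p in ((209,123),(297,123))])
E
```

```text
218 [(160, [79, 81, 85]), (163, [127, 28, 27]), (166, [157, 20, 18]), (169, [156, 21, 15]), (172, [124, 15, 8]), (175, [89, 13, 12]), (178, [87, 8, 9]), (181, [194, 30, 26]), (184, [209, 28, 23]), (187, [214, 30, 26]), (190, [213, 26, 24]), (193, [213, 27, 21]), (196, [213, 28, 21]), (199, [213, 31, 27]), (202, [134, 125, 122]), (205, [146, 147, 146])]
224 [(160, [38, 50, 84]), (163, [119, 19, 19]), (166, [84, 5, 5]), (169, [85, 12, 9]), (172, [83, 9, 8]), (175, [85, 10, 7]), (178, [82, 4, 2]), (181, [193, 26, 23]), (184, [207, 26, 19]), (187, [210, 28, 26]), (190, [211, 28, 24]), (193, [209, 24, 18]), (196, [214, 29, 22]), (199, [211, 26, 23]), (202, [139, 125, 124]), (205, [144, 147, 144])]
286 [(160, [84, 86, 94]), (163, [101, 44, 48]), (166, [200, 26, 23]), (169, [174, 22, 19]), (172, [125, 12, 14]), (175, [87, 10, 6]), (178, [85, 8, 6]), (181, [171, 22, 18]), (184, [213, 25, 21]), (187, [214, 26, 25]), (190, [216, 27, 23]), (193, [219, 32, 28]), (196, [221, 34, 30]), (199, [223, 35, 33]), (202, [193, 130, 128]), (205, [184, 187, 184])]
178 227 231 [[0.5745, -0.2891], [0.574, -0.285]]
190 215 228 [[0.5859, -0.2983], [0.5847, -0.2866]]
195 216 226 [[0.5902, -0.2972], [0.5893, -0.2879]]
199 216 225 [[0.5938, -0.2969], [0.5929, -0.2885]]
200 [ 0.594695   -0.29274288  0.157     ]
178 274 288 [[0.5703, -0.2501], [0.569, -0.2377]]
190 278 289 [[0.5803, -0.2455], [0.5792, -0.2354]]
195 278 289 [[0.5847, -0.2449], [0.5836, -0.2348]]
199 279 288 [[0.5881, -0.2436], [0.5872, -0.2352]]
201 [ 0.58990151 -0.23911965  0.157     ]
[(478, np.float64(252.7), np.float64(153.2)), (177, np.float64(253.4), np.float64(188.1))]
[[0.545, -0.3253], [0.5334, -0.2168]]
```

```bash
python3 - <<'E'
from h import *
c=viewer.get_calibration("top")
e=plane(c,(169,238.8),.1135); s=plane(c,(173.8,252.4),.118); print(e,s,np.degrees(np.arctan2(*(e-s)[[1,0]])))
f0=manip.current_force()
manip.servo_line([.5833,-.2662,.101],vel=.12)
effector.close(6.5); print("gap",manip.current_finger_gap(),manip.current_gripper_force())
manip.servo_line([.5833,-.2662,.27],vel=.1)
print("gap",manip.current_finger_gap(),manip.current_force()-f0)
manip.move_pose([e[0],e[1],.1135+.076+.035],down(np.radians(114)))
c,im=snap("wrist","w2"); print(manip.current_clock(),manip.current_tool_pos(),manip.current_finger_gap(), manip.current_force()-f0)
E
```

```text
[0.5090506  0.10643644 0.1135    ] [0.47498824 0.09193047 0.118     ] 23.067466261507352
gap 0.06420723041052957 6.4995574951171875
gap 0.06390352261423901 [ 0.07984832  1.29078323 -2.085658  ]
8.9833 [0.51002727 0.10459624 0.22480912] 0.06406914293638169 [-0.07441486  0.23779168 -2.02628989]
```

View pics/w2.png

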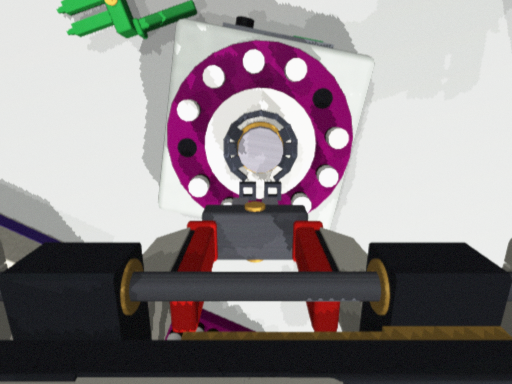

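```bash
python3 - <<'E'
from h import *
im=cv2.imread("pics/w2.png"); c=viewer.get_calibration("wrist")
cv2.imwrite("pics/c2.png",cv2.resize(im[100:215,210:310],None,fx=5,fy=5,interpolation=cv2.INTER_NEAREST))
t=manip.current_tool_pos(); print("tips at",proj(c,t-[0,0,.076]), R.from_quat(manip.current_tcp_rot()).as_matrix().round(3).tolist())
E
```

```text
tips at [253.08435749 200.47968346] [[-0.915, -0.404, 0.001], [-0.404, 0.915, -0.001], [-0.001, -0.001, -1.0]]
```

View pics/c2.png

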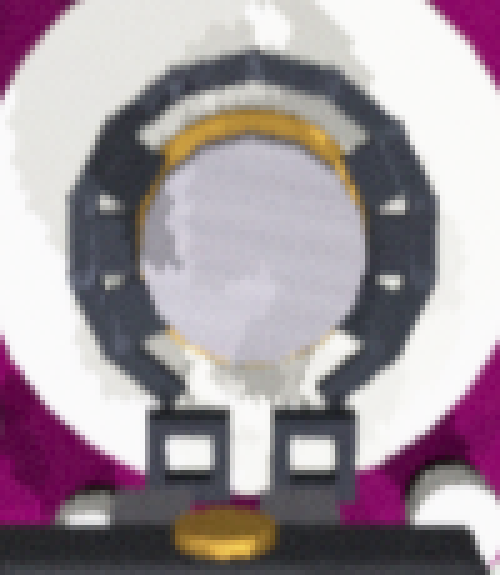

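```bash
python3 - <<'E'
from h import *
im=cv2.imread("pics/w2.png"); c=viewer.get_calibration("wrist")
t=manip.current_tool_pos(); M=R.from_quat(manip.current_tcp_rot()).as_matrix()
P=lambda x,y,h: proj(c,t+M@np.array([x,y,.076-h])).round(1).tolist() # h above tips
print("block top cam-side edge",P(.015,-.030,.066),P(.015,.030,.066),"bottom",P(.015,-.030,.050),P(.015,.030,.050))
for y in(-.032,.032): print("handle top",P(.010,y,.132),P(-.010,y,.132))
g=im.astype(int)
for v in (212,216,222): print(v,[(u,g[v,u].tolist()) for u in list(range(200,212,2))+list(range(300,314,2))])
print([(v,g[v,236].tolist()) for v in range(198,224,2)])
rr=red(im[:,:,::-1])&(g[:,:,2]>180)
for v in(260,270,):
  u=np.nonzero(rr[v])[0]; print(v,u.min(),u.max(),[x for x in u[np.r_[False,np.diff(u)>3]]])
for z,uv in ((.1135,(247.3,190.7)),(.1135,(272.4,190.7)),(.118,(260.1,149.9))):
    p=plane(c,uv,z); print(p.round(4),(M.T@(p-t)).round(4))
print([ (v,np.nonzero(red(im[:,:,::-1])[v])[0][[0,-1]]) for v in (222,225,230,300,315,328,332,335) if red(im[:,:,::-1])[v].any()])
E
```

```text
block top cam-side edge [198.5, 212.1] [306.6, 212.1] bottom [202.9, 202.9] [302.5, 202.8]
handle top [163.7, 288.1] [167.9, 333.8]
handle top [339.7, 288.0] [335.7, 333.7]
212 [(200, [240, 244, 242]), (202, [186, 189, 187]), (204, [51, 50, 51]), (206, [57, 53, 53]), (208, [50, 48, 50]), (210, [50, 48, 46]), (300, [50, 44, 45]), (302, [53, 50, 51]), (304, [47, 44, 42]), (306, [84, 83, 81]), (308, [209, 180, 221]), (310, [219, 211, 226]), (312, [235, 239, 237])]
216 [(200, [222, 227, 224]), (202, [97, 96, 95]), (204, [64, 60, 60]), (206, [67, 61, 59]), (208, [65, 60, 59]), (210, [68, 66, 62]), (300, [62, 56, 57]), (302, [65, 58, 57]), (304, [59, 55, 57]), (306, [55, 50, 50]), (308, [184, 190, 185]), (310, [234, 239, 235]), (312, [235, 240, 237])]
222 [(200, [14, 13, 139]), (202, [14, 13, 139]), (204, [15, 16, 138]), (206, [16, 17, 138]), (208, [9, 12, 135]), (210, [17, 18, 138]), (300, [18, 18, 138]), (302, [19, 18, 139]), (304, [13, 18, 135]), (306, [16, 22, 137]), (308, [14, 20, 138]), (310, [17, 19, 135]), (312, [20, 24, 138])]
[(198, [92, 74, 96]), (200, [88, 85, 84]), (202, [92, 85, 88]), (204, [72, 67, 68]), (206, [41, 38, 38]), (208, [41, 39, 37]), (210, [45, 40, 38]), (212, [55, 50, 49]), (214, [74, 67, 66]), (216, [95, 90, 86]), (218, [97, 89, 87]), (220, [95, 87, 85]), (222, [95, 87, 87])]
260 214 295 [np.int64(294)]Traceback (most recent call last):
  File "<stdin>", line 12, in <module>
    return umr_minimum(a, axis, None, out, keepdims, initial, where)
ValueError: zero-size array to reduction operation minimum which has no identity
```

```bash
python3 - <<'E'
import cv2
im=cv2.imread("pics/w2.png"); cv2.imwrite("pics/c3.png",cv2.resize(im[195:345,160:350],None,fx=4,fy=4,interpolation=cv2.INTER_NEAREST))
E
```

```text
(no output)
```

View pics/c3.png

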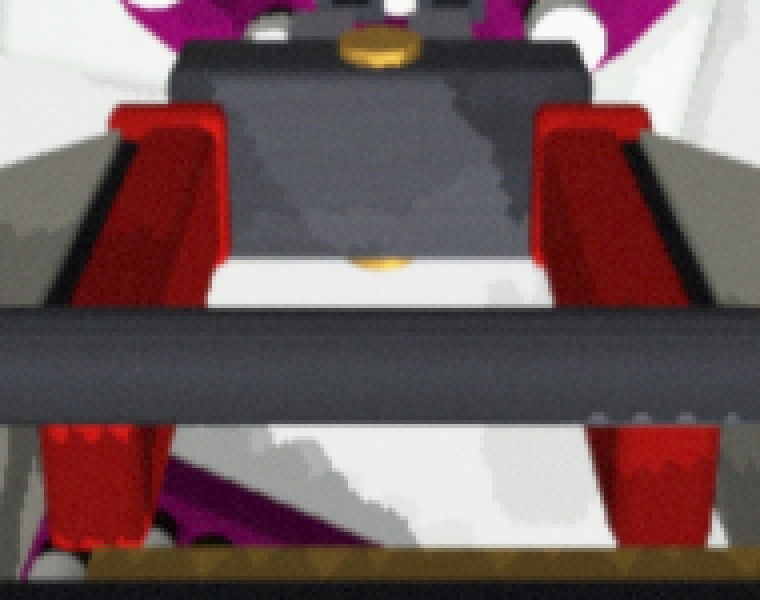

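```bash
python3 - <<'E'
from h import *
c=viewer.get_calibration("wrist")
t=manip.current_tool_pos(); M=R.from_quat(manip.current_tcp_rot()).as_matrix()
for z,uv in ((.1135,(247.3,190.7)),(.1135,(272.4,190.7)),(.118,(260.1,149.9))):
    p=plane(c,np.array(uv)-[1.9,0],z); print(p.round(4),(M.T@(p-t)).round(4))
E
```

```text
[0.5152 0.0994 0.1135] [-0.0026 -0.0067  0.1113]
[0.5064 0.1194 0.1135] [-0.0026  0.0151  0.1113]
[0.4774 0.0947 0.118 ] [0.0339 0.0042 0.1068]
```

```bash
cat >> h.py <<'E'
Q=down(np.radians(114))
def go(p,vel=.05,it=2):
    p=np.array(p,float); cmd=p.copy()
    for i in range(it):
        manip.servo_line(cmd,Q,vel); manip.sleep(.1); e=p-manip.current_tool_pos(); cmd=cmd+e; 
        if abs(e).max()<4e-4: break
    return e
E
python3 - <<'E'
from h import *
t=manip.current_tool_pos(); print(t,manip.current_clock())
M=R.from_quat(Q).as_matrix()
p=np.array([.51002727,.10459624,.2])+M@np.array([-.0028,.0042,0])
print("target",p); print("err",go(p)); f0=manip.current_force(); m0=manip.current_wrist_torque(); print(f0,manip.current_finger_gap())
for z in np.arange(.193,.1795,-.0015):
    p[2]=z; manip.servo_line(p,Q,.03); manip.sleep(.05); f=manip.current_force()-f0; print(round(z,4),manip.current_tool_pos().round(4),f.round(2))
    if f[2]>2.5: break
print(manip.current_clock())
c,im=snap("wrist","w3")
E
```

```text
[0.51002727 0.10459624 0.22480912] 8.9833
target [0.5108769  0.10957199 0.2       ]
err [-2.58411854e-04 -2.43438119e-05 -2.40885372e-04]
[ 0.13784536  0.69347322 -2.63672181] 0.06390361400607979
0.193 [0.5108 0.1096 0.1929] [ 0.26 -0.34  0.3 ]
0.1915 [0.5108 0.1096 0.1915] [-0.11 -0.79 -0.25]
0.19 [0.5108 0.1096 0.1899] [ 0.1  -0.53  0.27]
0.1885 [0.5108 0.1096 0.1884] [-0.53 -1.01  0.21]
0.187 [0.5108 0.1095 0.1869] [ 0.9  -0.08  0.87]
0.1855 [0.5108 0.1096 0.1854] [-0.48 -0.94  0.44]
0.184 [0.5108 0.1096 0.1839] [ 0.97 -0.99  0.75]
0.1825 [0.5108 0.1096 0.1824] [ 0.98  0.15 -0.21]
0.181 [0.5108 0.1095 0.181 ] [ 0.13 -0.32 -0.52]
0.1795 [0.5109 0.1096 0.1795] [-0.37 -1.08 -0.18]
12.8583
```

```bash
python3 - <<'E'
from h import *
a=cv2.imread("pics/w3.png")[130:240,190:330]; c,s=snap("side","s3"); t=manip.current_tool_pos(); u,v=proj(c,t-[0,0,.07]).astype(int)
b=cv2.cvtColor(s,cv2.COLOR_RGB2BGR)[v-60:v+40,u-50:u+50]
a=cv2.resize(a,(509,400),interpolation=cv2.INTER_CUBIC); b=cv2.resize(b,(280,280),interpolation=cv2.INTER_CUBIC); b=cv2.copyMakeBorder(b,0,120,0,0,0)
cv2.imwrite("pics/c4.png",np.hstack([a,b]))
E
```

```text
(no output)
```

View pics/c4.png

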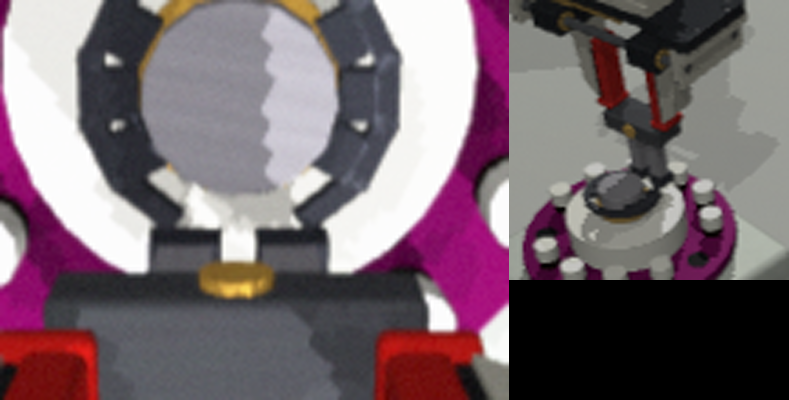

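```bash
python3 - <<'E'
from h import *
f0=np.array([.14,.3,-2.6]); p=np.array([.5110,.1096,.179])
for z in np.arange(.179,.1755,-.0005):
    p[2]=z; manip.servo_line(p,Q,.03); manip.sleep(.05); f=np.mean([manip.current_force() for _ in range(3)],0)-f0; print(round(z,4),manip.current_tool_pos().round(4),f.round(2),manip.current_finger_gap())
    if f[2]>2.5: break
E
```

```text
0.179 [0.511  0.1096 0.179 ] [ 0.4  -0.07  0.77] 0.06401474223550993
0.1785 [0.511  0.1096 0.1785] [ 0.67 -0.34  1.11] 0.06389244093536321
0.178 [0.511  0.1096 0.178 ] [ 0.17 -0.63  0.22] 0.063587545122049
0.1775 [0.511  0.1096 0.1775] [ 0.16 -0.35  0.61] 0.06376801539249648
0.177 [0.511  0.1096 0.177 ] [-0.4  -1.29  1.11] 0.06434443177784464
0.1765 [0.5111 0.1096 0.1765] [-0.4   0.38 -0.43] 0.06369266206737936
0.176 [0.5111 0.1096 0.1761] [ 0.2  -0.06  1.01] 0.06376732434913493
0.1755 [0.5111 0.1096 0.1756] [-0.32  0.14  3.27] 0.06403784366253193
```

```bash
python3 - <<'E'
from h import *
f0=np.array([.14,.3,-2.6]); c,im=snap("wrist","w4"); 
M=R.from_quat(Q).as_matrix()
def ringcols(c,im,zc=.1095):
    # dark extent along ring centre line, behind the stub
    ctr=np.array([.5111,.1096,0])+M@np.array([.037,0,0])
    for r in (.0315,):
        print("pred back outer",proj(c,[*(ctr+M@np.array([r,0,0]))[:2],zc]).round(1))
    u=int(round(proj(c,[*ctr[:2],zc])[0])); col=im[:,u-2:u+3].mean((1,2)).astype(int); print(u,[(v,int(col[v])) for v in range(80,150,2)])
ringcols(c,im)
p=[.5110,.1096,.1805]; manip.servo_line(p,Q,.03); manip.sleep(.1)
c,im=snap("wrist","w5"); ringcols(c,im)
for F in (8.5,10): effector.close(F); manip.sleep(.2); print(F,manip.current_finger_gap(),manip.current_gripper_force(),manip.current_force()-f0)
c,im=snap("wrist","w6"); print(manip.current_clock())
E
```

```text
pred back outer [252.8 108.5]
253 [(80, 56), (82, 175), (84, 227), (86, 239), (88, 250), (90, 251), (92, 251), (94, 251), (96, 249), (98, 240), (100, 221), (102, 219), (104, 219), (106, 219), (108, 219), (110, 213), (112, 102), (114, 40), (116, 42), (118, 43), (120, 46), (122, 98), (124, 116), (126, 111), (128, 96), (130, 116), (132, 146), (134, 143), (136, 143), (138, 140), (140, 139), (142, 143), (144, 143), (146, 143), (148, 146)]
pred back outer [252.8 108.6]
253 [(80, 55), (82, 119), (84, 218), (86, 219), (88, 221), (90, 220), (92, 222), (94, 234), (96, 246), (98, 244), (100, 232), (102, 220), (104, 220), (106, 204), (108, 86), (110, 76), (112, 69), (114, 65), (116, 194), (118, 219), (120, 206), (122, 151), (124, 126), (126, 134), (128, 112), (130, 126), (132, 147), (134, 143), (136, 142), (138, 139), (140, 141), (142, 144), (144, 142), (146, 145), (148, 146)]
8.5 0.059931289055230125 8.498843908309937 [-0.20171072 -0.57005183  0.17633066]
10 0.059893692741001495 9.998637288808823 [ 0.59899954 -0.05107181  0.49710375]
16.8083
```

```bash
python3 - <<'E'
from h import *
f0=np.array([.14,.3,-2.6]); M=R.from_quat(Q).as_matrix()
p=np.array([.5110,.1096,.1815]); manip.servo_line(p,Q,.03)
F=11.
while F<21:
    effector.close(F); manip.sleep(.1); g=manip.current_finger_gap(); print(F,round(g,4),(manip.current_force()-f0).round(1))
    if g<.0430: break
    F+=1.5 if g>.055 else 0.6
p=p+M@np.array([.0015,0,0]); print(go(p,.03))
print(manip.current_finger_gap(),(manip.current_force()-f0).round(1),manip.current_clock())
c,im=snap("wrist","w7")
cv2.imwrite("pics/c7.png",cv2.resize(im[80:240,170:340,::-1],None,fx=3.5,fy=3.5,interpolation=cv2.INTER_CUBIC))
E
```

```text
11.0 0.0596 [-0.4  0.1  0.4]
12.5 0.0563 [ 0.3 -0.3  0.3]
14.0 0.0521 [-0.6 -0.2  0.2]
14.6 0.0506 [0.4 0.5 0.1]
15.2 0.0491 [-0.1  0.1  1.2]
15.799999999999999 0.0478 [ 0.4  1.1 -0.1]
16.4 0.0462 [-1.4  0.3  1.5]
17.0 0.0445 [-0.5 -0.2 -0. ]
17.6 0.0431 [-0.4 -0.8  0.6]
18.200000000000003 0.0416 [-0.7 -0.2  0.1]
[ 1.14084094e-05  2.66791184e-05 -9.67056658e-06]
0.04218676560563504 [ 0.4 -0.2 -0.2] 20.6333
```

View pics/c7.png

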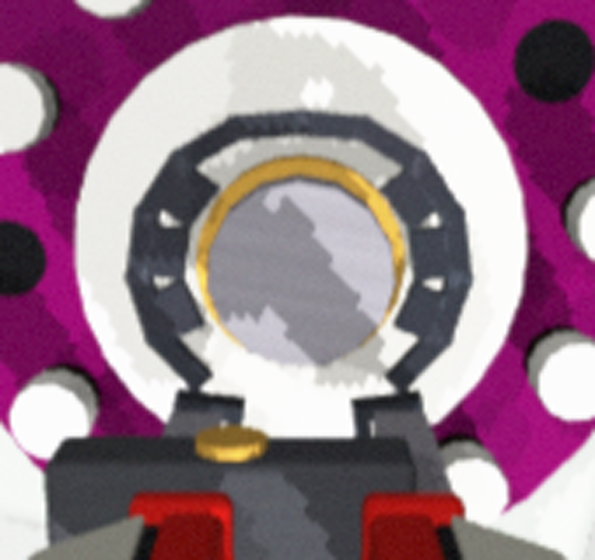

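```bash
python3 - <<'E'
from h import *
M=R.from_quat(Q).as_matrix()
F=lambda: np.mean([(manip.sleep(.02),manip.current_force())[1] for _ in range(5)],0)
f0=F(); print(f0.round(1))
p=manip.current_tool_pos(); z=.1800; zc=None
while z>.159:
    p[2]=z; manip.servo_line(p,Q,.03); f=F()-f0; print(round(z,4),manip.current_tool_pos()[2].round(4),f.round(1),round(manip.current_finger_gap(),4))
    if zc is None and f[2]>2.0: zc=z; print("contact")
    if f[2]>(9 if z<.173 else 3): break
    z-=.001 if zc is None else .0005
print(manip.current_clock())
E
```

```text
[ 0.4 -0.  -3. ]
0.18 0.18 [-0.4 -0.1  1. ] 0.0417
0.179 0.179 [-0.3  0.1  0.7] 0.0421
0.178 0.178 [-0.4 -0.1  0.6] 0.042
0.177 0.177 [-0.4 -0.2  0.8] 0.0423
0.176 0.176 [-0.2 -0.3  0.5] 0.0419
0.175 0.1749 [-0.1  0.3  0.6] 0.0419
0.174 0.174 [-0.3 -0.1  0. ] 0.0421
0.173 0.173 [-0.4 -0.4  0.6] 0.0418
0.172 0.172 [-0.3  0.2  0.7] 0.0423
0.171 0.171 [-0.4  0.3  0.9] 0.0417
0.17 0.17 [-0.6  0.1  0.9] 0.0416
0.169 0.1693 [-1.   0.2  3.3] 0.042
contact
0.1685 0.1687 [-0.7 -0.5  5. ] 0.0422
0.168 0.1681 [-0.6 -0.   5.4] 0.042
0.1675 0.1676 [-0.6  0.4  6.8] 0.0421
0.167 0.1672 [-0.7 -0.   7.9] 0.0417
0.1665 0.1667 [-0.5 -0.2  8.5] 0.042
0.166 0.1663 [-0.5  0.2  8.8] 0.0421
0.1655 0.1659 [-1.1 -0.1  9.6] 0.0421
27.1
```

```bash
python3 - <<'E'
from h import *
M=R.from_quat(Q).as_matrix(); f0=np.array([.4,0,-3.0])
F=lambda: np.mean([(manip.sleep(.02),manip.current_force())[1] for _ in range(5)],0)
p=manip.current_tool_pos(); p[2]=.1652; manip.servo_line(p,Q,.03); print(F()-f0)
p1=p-M@np.array([.0015,0,0])
for g in (16.5,14.5,13,11.5,10,9,8):
    effector.close(g); f=F()-f0; print(g,round(manip.current_finger_gap(),4),f.round(1),manip.current_tool_pos()[2].round(4))
    if g==13: manip.servo_line(p1,Q,.03); p=p1
    if f[2]<9: p[2]-=.0003; manip.servo_line(p,Q,.03)
print(manip.current_clock())
E
```

```text
[-1.92168142 -0.09648697 10.3305975 ]
16.5 0.0418 [-1.5 -0.  10.6] 0.1656
14.5 0.0458 [-1.1 -0.3 10.4] 0.1656
13 0.0494 [-0.9 -0.2 10.1] 0.1657
11.5 0.0528 [-1.4 -0.7 10.5] 0.1655
10 0.0568 [-1.2 -0.3 10.5] 0.1655
9 0.0591 [-1.8 -0.4 10.1] 0.1656
8 0.0603 [-1.7 -0.  10.3] 0.1656
29.8
```

```bash
python3 - <<'E'
from h import *
f0=np.array([.4,0,-3.0])
for g in (7.2,6.2):
    effector.close(g); manip.sleep(.15); print(g,round(manip.current_finger_gap(),4),(manip.current_force()-f0).round(1))
p=manip.current_tool_pos()
for dz in (.005,.006,.010):
    p[2]+=dz; manip.servo_line(p,Q,.04); manip.sleep(.05); print(p[2].round(4),(manip.current_force()-f0).round(1))
p[2]=.245; manip.servo_line(p,Q,.12)
c,im=snap("wrist","w8"); print(manip.current_clock(),manip.current_finger_gap(),manip.current_force()-f0)
cv2.imwrite("pics/c8.png",cv2.resize(im[80:260,160:340,::-1],None,fx=3.3,fy=3.3,interpolation=cv2.INTER_CUBIC))
E
```

```text
7.2 0.0603 [-0.8 -0.4 10.4]
6.2 0.064 [-0.3  1.2  9.6]
0.1706 [0.3 0.4 0.4]
0.1766 [-0.9  0.7  1. ]
0.1866 [-1.2  0.5  0.9]
32.35 0.06398197074450022 [-0.32585707 -0.7553417  -0.31379273]
```

View pics/c8.png

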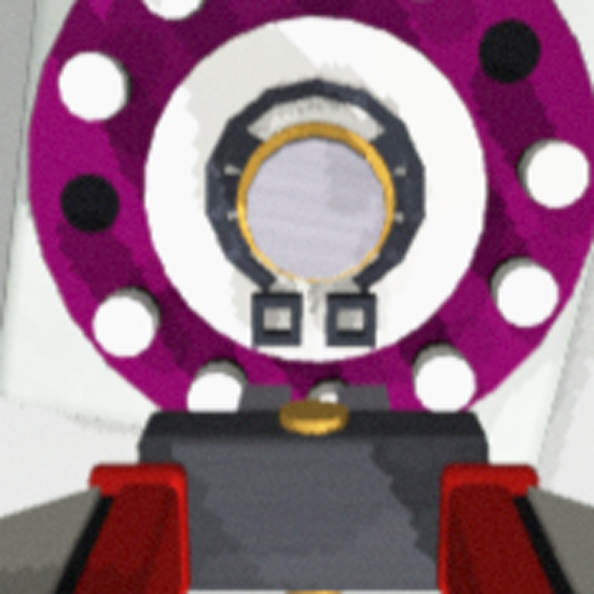

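```bash
python3 - <<'E'
import h
from h import *
h.Q=down(np.radians(96)); f0=manip.current_force()
manip.move_pose([.5833,-.2662,.26],h.Q); print(go([.5833,-.2662,.22],.1,3))
f0=manip.current_force()
p=np.array([.5833,-.2662,.22])
for z in (.15,.14,.13,.12,.11,.105,.103,.102,.101,.1,.099,.098):
    p[2]=z; manip.servo_line(p,h.Q,.12 if z>.14 else .04); manip.sleep(.05); f=manip.current_force()-f0; print(z,manip.current_tool_pos().round(4),f.round(1))
    if f[2]>2.2: break
print(manip.current_clock())
E
```

```text
[ 5.08877675e-05 -6.57019307e-05  2.21517129e-04]
0.15 [ 0.584  -0.2667  0.151 ] [ 1.6 -0.1 -0.4]
0.14 [ 0.5833 -0.2662  0.1399] [ 1.9 -0.3 -0.8]
0.13 [ 0.5832 -0.2662  0.1298] [1.3 0.4 0.3]
0.12 [ 0.5832 -0.2662  0.1198] [ 0.9 -0.1 -0.8]
0.11 [ 0.5832 -0.2662  0.1098] [ 1.3  0.6 -0.7]
0.105 [ 0.5832 -0.2661  0.1049] [ 1.8  0.5 -0.9]
0.103 [ 0.5833 -0.2662  0.103 ] [1.3 0.7 0.1]
0.102 [ 0.5833 -0.2662  0.102 ] [ 0.8  0.5 -0.9]
0.101 [ 0.5835 -0.2663  0.1012] [1.  0.6 2.1]
0.1 [ 0.5835 -0.2663  0.1008] [-1.2  1.1  8.3]
39.2333
```

```bash
python3 - <<'E'
from h import *
Q=down(np.radians(96))
manip.servo_line([.5833,-.2662,.1013],Q,.04); effector.open_jaws(); manip.sleep(.3)
manip.servo_line([.5833,-.2662,.26],Q,.1); manip.sleep(.2)
c,im=snap("wrist","w9"); print([(b,plane(c,b[1:],.157).round(4)) for b in blobs(red(im),60)],manip.current_tool_pos())
for n in("top","side"):
    c,im=snap(n,n+"9"); a=cv2.imread(f"pics/{n}0.png")[:,:,::-1]
    print(n,blobs(red(im)),blobs((np.abs(im.astype(int)-a).max(2)>60),10))
print(manip.current_clock(),manip.current_finger_gap())
E
```

```text
[((441, np.float64(225.3), np.float64(182.2)), array([ 0.5777, -0.2899,  0.157 ])), ((254, np.float64(286.4), np.float64(188.9)), array([ 0.5782, -0.2383,  0.157 ])), ((107, np.float64(283.1), np.float64(168.3)), array([ 0.5609, -0.2434,  0.157 ]))] [ 0.58316708 -0.26613777  0.2596966 ]
top [] [(1193, np.float64(314.3), np.float64(218.8)), (1148, np.float64(245.4), np.float64(343.5)), (469, np.float64(259.5), np.float64(268.7)), (227, np.float64(389.9), np.float64(178.8)), (199, np.float64(337.5), np.float64(138.9)), (197, np.float64(295.1), np.float64(196.5)), (107, np.float64(233.1), np.float64(279.2)), (66, np.float64(367.7), np.float64(194.5)), (49, np.float64(379.3), np.float64(204.2)), (22, np.float64(163.5), np.float64(248.5)), (10, np.float64(171.3), np.float64(235.4))]
side [(187, np.float64(301.0), np.float64(239.4)), (173, np.float64(281.4), np.float64(222.0))] [(5048, np.float64(300.2), np.float64(127.3)), (1444, np.float64(187.8), np.float64(238.8)), (145, np.float64(164.7), np.float64(231.9)), (143, np.float64(165.5), np.float64(163.2)), (111, np.float64(335.7), np.float64(97.8)), (104, np.float64(277.0), np.float64(158.4)), (100, np.float64(315.0), np.float64(190.9)), (79, np.float64(269.6), np.float64(146.8)), (76, np.float64(173.3), np.float64(145.6)), (43, np.float64(152.8), np.float64(153.0)), (27, np.float64(179.3), np.float64(153.3)), (20, np.float64(276.6), np.float64(222.5)), (12, np.float64(150.9), np.float64(170.9)), (11, np.float64(304.9), np.float64(251.3)), (11, np.float64(286.5), np.float64(225.7))]
42.5333 0.09177756453643432
```

```bash
python3 - <<'E'
from h import *
for f in("side0","side3","s3","side9","top0","top9"):
    a=cv2.imread(f"pics/{f}.png")
    if a is None: continue
    b,g,r=[a[:,:,i].astype(int) for i in range(3)]; print(f,[x for x in blobs((g>35)&(g>1.8*r)&(g>1.8*b),30)])
E
```

```text
side0 [(886, np.float64(197.7), np.float64(231.9))]
s3 [(862, np.float64(172.6), np.float64(243.2))]
side9 [(853, np.float64(172.5), np.float64(243.2))]
top0 [(385, np.float64(258.5), np.float64(268.5))]
top9 [(123, np.float64(233.3), np.float64(278.6))][ WARN:0@0.047] global loadsave.cpp:275 findDecoder imread_('pics/side3.png'): can't open/read file: check file path/integrity
```

```bash
python3 - <<'E'
from h import *
def gm(f):
    a=cv2.imread(f"pics/{f}.png"); b,g,r=[a[:,:,i].astype(int) for i in range(3)]; return (g>35)&(g>1.8*r)&(g>1.8*b)
# triangulate centroid, before/after
ct,cs=viewer.get_calibration("top"),viewer.get_calibration("side")
def tri(a,b):
    (e,d),(k,m)=ray(ct,a),ray(cs,b); s=np.linalg.lstsq(np.c_[d,-m],k-e,rcond=None)[0]; return ((e+d*s[0]+k+m*s[1])/2).round(3)
p0=tri((258.5,268.5),(197.7,231.9)); p1=tri((233.3,278.6),(172.5,243.2)); print(p0,p1)
c=viewer.get_calibration("wrist"); print("w9",blobs(gm("w9"),30),"w1",blobs(gm("w1"),30)); print("proj p0,p1",proj(c,p0),proj(c,p1))
a=cv2.imread("pics/side0.png")[190:270,150:240]; b=cv2.imread("pics/side9.png")[190:270,130:220]
d=cv2.imread("pics/top9.png")[230:310,200:290]
cv2.imwrite("pics/c9.png",np.hstack([cv2.resize(x,(266,240),interpolation=cv2.INTER_CUBIC) for x in (a,b,d)]))
E
```

```text
[ 0.446 -0.122  0.063] [ 0.414 -0.052 -0.025]
w9 [(2721, np.float64(428.8), np.float64(32.2))] w1 [(2713, np.float64(429.0), np.float64(32.0))]
proj p0,p1 [408.39661173  50.17943607] [437.04635716  38.44189033]
```

```bash
python3 - <<'E'
from h import *
for n in ("side","top"):
  for k in ("0","9"):
    b,g,r=cv2.split(cv2.imread(f"pics/{n}{k}.png").astype(np.int16))
    print(n+k,"tape",blobs((r>90)&(g>.3*r)&(g<.6*r)&(b<.35*r),40)[:2],"violet",blobs((b>60)&(g<.4*b)&(r<.6*b),40)[:3],"mag",blobs((r>35)&(g<.35*r)&(b>.5*r),60)[:4])
manip.hand_in(); print(manip.current_clock())
E
```

```text
side0 tape [] violet [(185, np.float64(332.0), np.float64(192.1))] mag [(1092, np.float64(166.8), np.float64(181.5)), (532, np.float64(258.0), np.float64(144.5)), (384, np.float64(41.4), np.float64(103.2)), (320, np.float64(113.9), np.float64(78.4))]
side9 tape [] violet [(145, np.float64(333.2), np.float64(193.4)), (124, np.float64(349.0), np.float64(233.0))] mag [(1093, np.float64(167.2), np.float64(182.2)), (397, np.float64(41.3), np.float64(103.1)), (352, np.float64(250.7), np.float64(143.2)), (336, np.float64(113.7), np.float64(78.4))]
top0 tape [] violet [(478, np.float64(275.1), np.float64(149.5))] mag [(1755, np.float64(178.4), np.float64(254.7)), (406, np.float64(179.7), np.float64(156.8))]
top9 tape [] violet [(479, np.float64(275.1), np.float64(149.5))] mag [(1745, np.float64(178.6), np.float64(254.7)), (380, np.float64(180.1), np.float64(157.0))]
the job is handed in; nothing more can be done
the job is handed in; nothing more can be done
```

I handed the job in: the ring is contracted in the groove under the head (spread to about 0.27 rad, pressed with about 10 N), the pliers are back in the stand and released, and the rack and glove box had not moved (the tape roll check found nothing), but the green look-alike shifted several centimetres during my first arm move, from an unknown cause (the arm may have bumped it), and I left it there.

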